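# Pin the slab roller's hand wheel

## Robot

A 6-joint arm with a two-finger parallel gripper is mounted at the origin on the work surface. World frame = base frame: x ahead of the robot, y to its left, z up, the work surface at z = 0. Lengths are in m, angles in rad, forces in N, time in s.
With the tool pointing down it reaches from about 0.375 to 0.9 m from the base axis. Payload 3.1 kg.
Tool frame: the origin (TCP) lies midway between the tips of the shut fingers; the grasp point (between the pads) lies 19 mm behind it (pinch_z is the distance from the TCP to the grasp point, in m); y points along the fingers, z is the direction in which the jaws open and shut, and the axes are right-handed (so a half turn about y gives the same grasp; the last joint's range is limited). The gripper opens to 87 mm and grips with 3 to 60 N. Pads are 19 mm wide; open, the fingers measure 117 mm over their backs; the gripper's body (75 mm by 190 mm) begins 51 mm behind the grasp point.
Start: joints at [0.935, 0.527, 1.433, -0, 1.181, -0.178], TCP at [0.276, 0.561, 0.223] pointing down, gripper open.
Joint ranges: [-3.08, 3.08], [-0.75, 2.2], [0.22, 2.44], [-1.43, 4.57], [0, 2.65], [-2.85, 2.85]. Speed limits (rad/s): [2.79, 2.79, 3.14, 3.14, 3.14, 3.14].

## Interface

Orientations are given as a unit quaternion [x, y, z, w].
In Python, from rig import * gives the robot as it stands.
- The arm moves only by the tool drive_tool, never from a script. Its argument "plan" is a list of rows, each a list of 7 numbers: the shift along the tool's x, y, z in mm, then the turn, a rotation vector about the tool's x, y, z in degrees, then the finger opening in mm, from 0 to 87. A call has 1 to 10 rows; each row is the pose to reach, as a shift and turn from the pose commanded when the call began, along the tool's axes at that moment; what a row does not reach only later rows make up. A row lasts 1/10 s, in which the tool goes at most 50 mm and 8.59 degrees, less where a joint would pass 70% of its speed; a pose out of reach is approached as far as the arm can. A call with a gripper value outside its range is refused whole. The fingers move at their own pace and stop on an object; "newtons" is the grip in N (left out, the last holds). Time passes only in rows, so rows that repeat a pose let the fingers close. It gives the time, the measured TCP pose, the force and the opening at its end, in the units of the state.
- get_obs(): the state, without advancing time (a new reading comes with each control period).
- camera(name): name is "scene" or "top" or "wrist"; returns the picture (420x560x3 uint8, blue, green, red); there is no depth.
- get_calibration(name): a dict with "fx", "fy", "cx", "cy" (pixels), "origin" and "rotation" of the camera in the world; the wrist camera has in their place "tool_from_camera" (4x4, takes a point from camera to tool coordinates, whose origin is the TCP and whose axes are the tool frame's). Camera axes: x right, y down, z forward; pixel columns grow to the right and rows downward; lengths in m; the calibration is good to about 2 mm. The wrist camera is an equidistant fisheye: a pixel r from the principal point sees the ray r / f radians off the axis. A picture is of the moment at which its call begins: read the wrist's pose just before it. get_calibration takes no time and is no camera call.
- hand_in(): hands the job in, once; it reports no verdict.
Trained networks look in the newest picture that a camera, given by its name, has taken for a name from the list of things; names that differ only in an ending like _2 or _b are one class to them, and where a whole thing is asked for, a point or a joint stands for the part that bears it (a point fixed in the world has none). Each returns a list of dicts, best first, with "conf" (0 to 1); they miss things now and then, are a little off and sometimes report something else, mostly with a low value. They report only what shows in the picture. A call takes as long as a camera call.
- spot_in(camera, target): "location" ([column, row] in pixels, amid what is visible of it).
- mark_of(camera, target): "location" ([column, row] in pixels: a listed point, or the origin of a listed thing).
The state is a dict: "time": time; "q": joint angles; "joint_velocities": joint speeds; "joint_torque": joint torques, N m; "position": TCP position; "tool_rot": TCP orientation; "ft_force": force on the tool from outside, world axes, zero at the start; "moment": the same for the moment, N m; "grip_width": finger opening in m.
Only numpy, scipy, OpenCV 4.12 (cv2) and the standard library are available. Lean on these libraries where they do the work, as an engineer would, in place of code of your own. Each camera call takes 0.05 s, during which the arm holds its last target. There are 200 camera calls.

## Task

Pin the hand wheel onto the slab roller: take the linch pin from the wooden tool block, push it down through the hub and the shaft until its head sits fully home on the hub, then flip its sprung ring over the end of the hub until it snaps under the pin's lower end and stays shut. The wheel still sits too far out, by some millimetres, so the shaft's hole does not yet meet the hub's: feel for it with the pin and work the wheel inwards. Do not lean hard on the machine, and leave the other things on the bench where they are.

Things in the scene. Friction and masses are not known exactly. Their poses are not given: they have to be found in the camera images.
- pin_grip (a point): linch pin's red grip, 16 mm (x) by 20 mm (y) by 28 mm tall; the point is on the pin's axis, 10 mm below the grip's top, 34 mm above the shoulder. Pin's z: up along the pin; y: the ring's hinge line; x: the side where the ring sticks out. Grip it across y. It starts upright in the tool block, shoulder on the block's top, free to lift straight out. About 110 g.
- pin_shoulder (a point): linch pin, centre of the flat underside of its 16 mm tall steel head, the face that must sit on the hub's flat top; axes as the pin's. The head is 14 mm wide in y and the ring's wire ends stick out to 12 mm from the axis there, 10 mm above this point, so keep the finger ends 14 mm or more above it. Only with its x pointing out along the shaft (hub_hole's x, within 0.2 rad) can the ring pass round the hub.
- pin_tip (a point): linch pin, lower end, on its axis 43.5 mm straight below the shoulder, axes as the pin's. The steel shank is round, 10 mm thick; its last 5 mm are bevelled on the +x side, for the ring to ride over, and upright on the -x side.
- ring (a joint): linch pin's sprung wire ring, angle in rad about its hinge, 10 mm above the shoulder on the pin's axis. 1.6 = open, out nearly level to the pin's +x, held there by a light spring (0.03 to 0.06 N m); 0.27 = its far wire meets the bevel at the pin's end; 0 = shut: it has stretched 4 mm, passed under the pin's end and hooked on its far (-x) side. Let go before that, it springs open again.
- ring_end (a point): linch pin, middle of the ring's far wire, 51 mm from the hinge (4 mm wire, ring 53 mm across at wire centre; about 5 N at mid-ring, in and a little down, snaps it under the pin's end). Open: out to +x; shut: 7 mm to -x and 50 mm below the hinge. The hub bars a finger from the far wire, but beside the hub the ring's two side wires stand free, 24 to 27 mm from the pin's axis in y, 15 to 40 mm from the hinge.
- hub_hole (a point): centre of the mouth of the 12 mm pin hole in the flat top of the hand wheel's grey eight-sided hub (30 mm across flats, top 145 mm above the table); moves with the wheel; z up, x level out along the shaft away from the machine. The hub's end face is 16 mm out (+x) of it; the spokes with black ball ends are 43 mm in (-x), reaching 71 mm above and below the shaft's axis.
- hub_wall (a point): underside of the hub's top wall at the hole's axis, 4.5 mm below hub_hole; moves with the wheel. The square shaft's flat top is 0.5 mm lower, so a pin that misses the shaft's hole stops 5 mm below the hub's top. The shaft, 20 mm thick, has an equal 12 mm hole straight through, hidden at the start 4 to 15 mm further in (-x) than the hub's, no sideways error. The hub's lower wall has a 16 mm hole.
- wheel_mid (a point): middle of the hand wheel, on the shaft's axis between the spokes, 43 mm in from the hub hole. The wheel only slides along the shaft, against about 5 N of friction; it does not turn; it can go up to 4 mm further in than where the holes meet. The shaft's end stands 24 mm out of its own hole.
- roller: blue bench slab roller with its hand wheel, bolted down: two side frames 300 mm apart and 220 mm tall, two steel rollers, white bed 450 mm long; origin on the table under the near side frame, x out along the shaft, which lies 130 mm above the table. It must not be pressed with more than 30 N by the pin, the fingers or the arm. The origin is no measure of where the shaft's hole is.
- block: wooden tool block, 70 mm (x) by 150 mm (y) by 60 mm tall, fixed; origin at the centre of its underside. The linch pin stands in a loose 13.5 mm hole near its -y end, two modelling tools near its +y end.
- loop_tool: bystander: loop tool with light wooden handle standing in the block, 62 mm above its top, 10 mm thick; origin 2 mm under the block's top
- ball_tool: bystander: ball tool with dark wooden handle standing in the block, 57 mm above its top, 10 mm thick; origin 2 mm under the block's top
- figure: bystander: terracotta figure, 145 mm tall, 84 mm wide, on the blue whirler (turntable) 96 mm above the table; origin under it
- sprayer: bystander: white spray bottle with yellow head, 74 mm wide, 203 mm tall; origin under it
- bowl: bystander: blue bowl, 120 mm wide, 50 mm tall; origin under it
- brush: bystander: flat brush with wooden handle lying flat, 200 mm long, 42 mm wide, 20 mm high; origin under its middle

How it is judged:
On the way, in this order (a step that is already met when the one before it is completed fails the run):
1. the pin is through the hub and the shaft, its head fully home on the hub (z of pin_tip in the frame of hub_hole below -0.041 m and horizontal distance between pin_tip and hub_hole below 0.004 m), for 0.2 s.
2. the ring has been brought round the hub to the pin's end (value of joint ring between -0.12 and 0.12 rad), for 0.2 s.
At the end, for the whole second after the job is handed in: The pin stands upright (within 0.12 rad) through hub and shaft, its tip at least 41 mm below the hub's top (home within 2.5 mm) and within 4 mm of the hole's axis; the ring is hooked shut (within 0.12 rad of 0) and at rest; the pin is let go (all of step 1 and all of step 2 and angle between pin_tip's own z axis and vertical below 0.12 rad and velocity of joint ring below 0.2 rad/s); the robot touches nothing.
It fails at once if the pin, the fingers or the arm press on the slab roller or its wheel with more than 30 N (contact force between any of pin, the fingers, the arm and roller above 30 N).
It fails at once if a tool in the block, the figure, the spray bottle, the bowl or the brush is moved by more than 30 mm (distance of any of loop_tool, ball_tool, figure, sprayer, bowl, brush from where it was at the start of the episode above 0.03 m).
It also fails if it takes over 72 s, if anything falls off the work surface, if the arm or the gripper's body presses on something with over 40 N, if the wrist force passes 120 N, or if a joint passes its speed limit or range.

## Working session

There is one attempt and no reset: what is moved stays moved. The work goes in short steps, Python scripts to look and compute and a tool call to move; the robot and the scene stay as the last step left them, time stands still between calls to the robot, and variables do not carry over. Pictures are saved under pics/ and viewed, about 8 in all and at most 12, crops included, and the job is handed in when it is done.

Besides the shell and the picture viewer there is one more tool, called after "Call:" by a JSON object that holds its "api" and its "payload". drive_tool: Moves the arm, as the interface text tells. Its arguments: {"type":"object","properties":{"plan":{"type":"array","items":{"type":"array","items":{"type":"number"}}},"newtons":{"type":"number"}},"required":["plan"]}

```bash
ls; mkdir -p pics; cat > h.py <<'E'
from rig import *
import numpy as np, cv2
from scipy.spatial.transform import Rotation as R
def ray(cam,px,obs=None):
    c=get_calibration(cam)
    if cam=="wrist":
        u=np.array([px[0]-c["cx"],px[1]-c["cy"]]);r=np.hypot(*u);th=r/c["fx"]
        d=np.array([*(u/max(r,1e-9)*np.sin(th)),np.cos(th)])
        T=np.array(c["tool_from_camera"]);Rt=R.from_quat(obs["tool_rot"]).as_matrix()
        return Rt@T[:3,3]+obs["position"],Rt@T[:3,:3]@d
    d=np.array([(px[0]-c["cx"])/c["fx"],(px[1]-c["cy"])/c["fy"],1])
    Rm=np.array(c["rotation"]);return np.array(c["origin"]),Rm@d/np.linalg.norm(d)
def tri(rays):
    A=0;b=0
    for o,d in rays:
        P=np.eye(3)-np.outer(d,d);A=A+P;b=b+P@o
    p=np.linalg.solve(A,b)
    return p,[round(1000*np.linalg.norm((np.eye(3)-np.outer(d,d))@(p-o)),1) for o,d in rays]
def atz(rd,z):
    o,d=rd;return o+d*(z-o[2])/d[2]
E
python3 - <<'E'
from h import *
np.set_printoptions(precision=4,suppress=True)
o=get_obs();print(o)
for c in("scene","top"):
    im=camera(c);cv2.imwrite(f"pics/{c}0.png",im);print(c,get_calibration(c))
print(get_calibration("wrist"))
for n in["pin_grip","pin_shoulder","ring_end","hub_hole","wheel_mid","roller","block","loop_tool","ball_tool","figure","sprayer","bowl","brush"]:
    r=[]
    for c in("scene","top"):
        m=mark_of(c,n)
        if m: r.append(ray(c,m[0]["location"])); print(n,c,m[0])
    if len(r)==2: print("   ",tri(r))
E
```

```text
pics
{'time': 0.0, 'q': array([ 0.9355,  0.5285,  1.4339, -0.    ,  1.1814, -0.1784]), 'joint_velocities': array([-0.0001, -0.0006,  0.0001, -0.0004,  0.0005, -0.0015]), 'joint_torque': array([  0.0002, -44.0048, -17.6588,   0.0633,   0.0583,  -0.0002]), 'position': array([0.2752, 0.5603, 0.2216]), 'tool_rot': array([ 0.6894, -0.1604,  0.1598, -0.688 ]), 'ft_force': array([0.4173, 0.9238, 0.0069]), 'moment': array([-0.0124,  0.0018,  0.0115]), 'grip_width': 0.08733409352141586}
scene {'fx': 518.3133043805243, 'fy': 518.3133043805243, 'cx': 285.5456780349562, 'cy': 217.34016562591776, 'origin': array([1.3502, 0.3861, 0.8846]), 'rotation': array([ 0.4058,  0.8093, -0.3773, -0.1947])}
top {'fx': 447.7129943185727, 'fy': 447.7129943185727, 'cx': 281.5588365894222, 'cy': 213.29665448978733, 'origin': array([ 0.3165, -0.1644,  1.2877]), 'rotation': array([-0.6833,  0.7229, -0.0746,  0.07  ])}
{'fx': 325.19226210127806, 'fy': 325.19226210127806, 'cx': 283.7947485059134, 'cy': 215.0749230711875, 'tool_from_camera': array([[ 0.0001,  0.9618,  0.2737, -0.0754],
       [ 0.001 , -0.2737,  0.9618, -0.1618],
       [ 1.    ,  0.0002, -0.001 ,  0.0003],
       [ 0.    ,  0.    ,  0.    ,  1.    ]])}Traceback (most recent call last):
  File "<stdin>", line 11, in <module>
  File "h.py", line 12, in ray
    Rm=np.array(c["rotation"]);return np.array(c["origin"]),Rm@d/np.linalg.norm(d)
                                                            ~~^~
ValueError: matmul: Input operand 1 has a mismatch in its core dimension 0, with gufunc signature (n?,k),(k,m?)->(n?,m?) (size 3 is different from 4)
```

```bash
sed -i 's/Rm=np.array(c\["rotation"\])/Rm=R.from_quat(c["rotation"]).as_matrix()/' h.py
python3 - <<'E'
from h import *
np.set_printoptions(precision=4,suppress=True)
for n in["pin_grip","pin_shoulder","ring_end","hub_hole","wheel_mid","roller","block","loop_tool","ball_tool","figure","sprayer","bowl","brush"]:
    r=[]
    for c in("scene","top"):
        m=mark_of(c,n)
        if m: r.append(ray(c,m[0]["location"])); print(n,c,np.array(m[0]["location"]).round(),round(m[0]["conf"],2))
    if len(r)==2: print("   ",*tri(r))
a=cv2.imread("pics/scene0.png");b=cv2.imread("pics/top0.png")
E
```

```text
pin_grip scene [279. 178.] 0.48
pin_grip top [323. 248.] 0.44
    [ 0.4627 -0.2841  0.0927] [np.float64(0.4), np.float64(0.4)]
pin_shoulder scene [279. 187.] 0.66
pin_shoulder top [320. 246.] 0.61
    [ 0.4703 -0.279   0.0727] [np.float64(1.8), np.float64(1.8)]
ring_end scene [294. 205.] 0.62
ring_end top [342. 247.] 0.55
    [ 0.4492 -0.3027  0.0016] [np.float64(52.2), np.float64(52.2)]
hub_hole scene [395. 223.] 0.77
wheel_mid scene [406. 238.] 0.96
wheel_mid top [174. 234.] 0.79
    [0.5179 0.104  0.1334] [np.float64(0.3), np.float64(0.3)]
roller scene [418. 296.] 0.86
roller top [163. 236.] 0.95
    [0.5364 0.1656 0.0027] [np.float64(0.8), np.float64(0.8)]
block scene [286. 216.] 0.69
block top [303. 249.] 0.94
    [ 0.4787 -0.2409 -0.0036] [np.float64(4.2), np.float64(4.2)]
loop_tool scene [227. 160.] 0.59
loop_tool top [306. 252.] 0.57
    [ 0.5051 -0.3038  0.1552] [np.float64(88.5), np.float64(88.5)]
ball_tool scene [253. 292.] 0.56
ball_tool top [292. 238.] 0.57
    [ 0.5688 -0.2472 -0.2342] [np.float64(40.5), np.float64(40.5)]
figure scene [175. 170.] 0.69
figure top [404. 191.] 0.79
    [ 0.6074 -0.5183  0.0995] [np.float64(0.1), np.float64(0.1)]
sprayer scene [227. 158.] 0.59
bowl top [323. 170.] 0.87
brush scene [254. 288.] 0.61
brush top [325. 167.] 0.63
    [ 0.7063 -0.2632 -0.0733] [np.float64(71.2), np.float64(71.2)]
```

View pics/scene0.png

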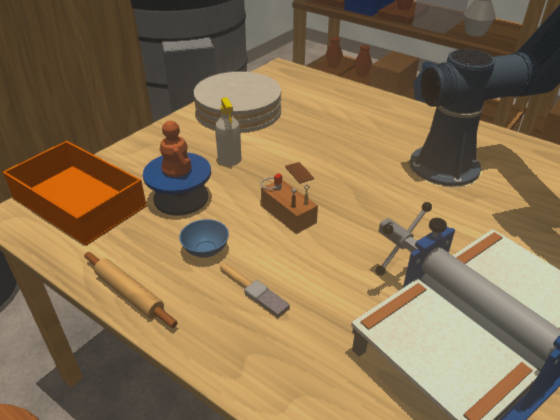

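View pics/top0.png

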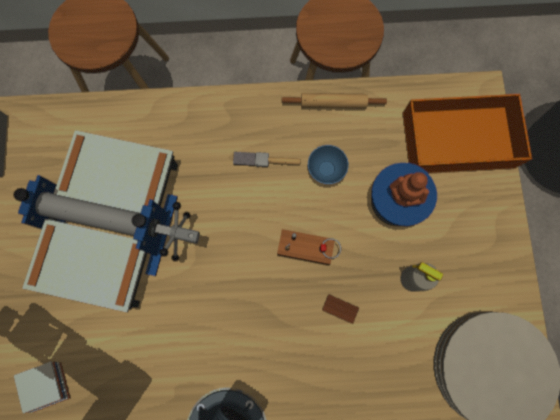

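```bash
cat >> h.py <<'E'
def toolR(xdir):
    x=np.array([xdir[0],xdir[1],0.]);x/=np.linalg.norm(x);y=np.array([0,0,-1.])
    return np.stack([x,y,np.cross(x,y)],1)
def rel(pos,Rm=None,o=None):
    "shift in tool mm, rotvec deg, from measured pose"
    o=o or get_obs();R0=R.from_quat(o["tool_rot"]).as_matrix()
    Rm=R0 if Rm is None else Rm
    return (R0.T@(np.array(pos)-o["position"])*1000).round(1),np.degrees(R.from_matrix(R0.T@Rm).as_rotvec()).round(2)
E
python3 - <<'E'
from h import *
np.set_printoptions(precision=4,suppress=True)
for px in[(342,247),(320,246)]: print(atz(ray("top",px),0.07))
print(atz(ray("top",(323,248)),.094))
print(R.from_quat(get_obs()["tool_rot"]).as_matrix())
h=[atz(ray("top",p),.13) for p in[(174,234),(190,236)]];print(h,)
im=cv2.imread("pics/top0.png");cv2.imwrite("pics/c1.png",np.hstack([cv2.resize(im[190:280,130:220],None,fx=4.4,fy=4.4,interpolation=2),cv2.resize(im[205:295,265:355],None,fx=4.4,fy=4.4,interpolation=2)]))
E
```

```text
[ 0.4658 -0.3394  0.07  ]
[ 0.4719 -0.2795  0.07  ]
[ 0.463  -0.2848  0.094 ]
[[ 0.8975 -0.0001  0.441 ]
 [-0.441   0.      0.8975]
 [-0.     -1.     -0.    ]]
[array([0.5173, 0.1051, 0.13  ]), array([0.5096, 0.0634, 0.13  ])]
```

View pics/c1.png

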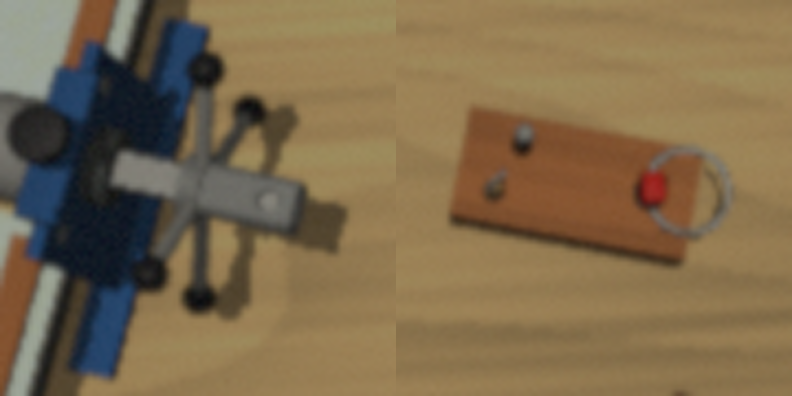

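```bash
python3 - <<'E'
from h import *
Rp=toolR((-.1,-.995))
print(rel((.45,.17,.36)),rel((.465,-.283,.2),Rp))
E
```

```text
(array([ 328.9, -137.5, -273.9]), array([0., 0., 0.])) (array([ 542.2,   22.5, -673.9]), array([ 0.  , 69.57, -0.  ]))
```

Call:
{"api": "drive_tool", "payload": {"plan": [[25, -40, -10, 0, 0, 0, 87], [55, -80, -30, 0, 4, 0, 87], [90, -110, -58, 0, 10, 0, 87], [127, -130, -90, 0, 16, 0, 87], [162, -138, -122, 0, 22, 0, 87], [197, -138, -155, 0, 28, 0, 87], [230, -138, -188, 0, 34, 0, 87], [264, -138, -220, 0, 40, 0, 87], [297, -138, -250, 0, 46, 0, 87], [329, -138, -280, 0, 50, 0, 87]]}}

```text
time: 2.45
position: [0.4478, 0.1626, 0.3609]
tool_rot: [-0.555, 0.437, -0.437, 0.556]
ft_force: [0.6, -0.6, 0.1]
grip_width: 0.0868
```

```bash
python3 - <<'E'
from h import *
o=get_obs();print(o["position"],o["ft_force"],o["time"])
print(rel((.465,-.283,.2),toolR((-.1,-.995))))
E
```

```text
[0.44779699 0.16262505 0.36089405] [ 0.60960438 -0.5725801   0.10397848] 2.45
(array([437.1, 160.8, -88.3]), array([-6.000e-02,  1.935e+01, -1.000e-02]))
```

Call:
{"api": "drive_tool", "payload": {"plan": [[48, 0, -8, 0, 2, 0, 87], [96, 0, -18, 0, 4, 0, 87], [144, 0, -28, 0, 7, 0, 87], [190, 15, -38, 0, 10, 0, 87], [236, 35, -47, 0, 12, 0, 87], [280, 60, -56, 0, 14, 0, 87], [322, 85, -65, 0, 16, 0, 87], [362, 110, -73, 0, 18, 0, 87], [400, 135, -81, 0, 19, 0, 87], [437, 161, -88, 0, 19, 0, 87]]}}

```text
time: 3.45
position: [0.4663, -0.2829, 0.1988]
tool_rot: [0.477, -0.522, 0.523, -0.477]
ft_force: [0.5, 0.2, 0.2]
grip_width: 0.0872
```

```bash
python3 - <<'E'
from h import *
np.set_printoptions(precision=4,suppress=True)
o=get_obs();im=camera("wrist");cv2.imwrite("pics/w1.png",im);print(o["position"],o["time"])
for n,z in[("pin_grip",.094),("pin_shoulder",.06),("ring_end",.07),("block",0)]:
    for m in mark_of("wrist",n)[:1]: print(n,np.round(m["location"]),m["conf"],atz(ray("wrist",m["location"],o),z))
E
```

```text
[ 0.4663 -0.2829  0.1988] 3.45
pin_grip [281. 217.] 0.65 [ 0.4633 -0.285   0.094 ]
pin_shoulder [279. 207.] 0.87 [ 0.4615 -0.2847  0.06  ]
ring_end [288. 257.] 0.67 [ 0.4651 -0.3334  0.07  ]
block [285. 154.] 0.76 [ 0.4712 -0.2405  0.    ]
```

View pics/w1.png

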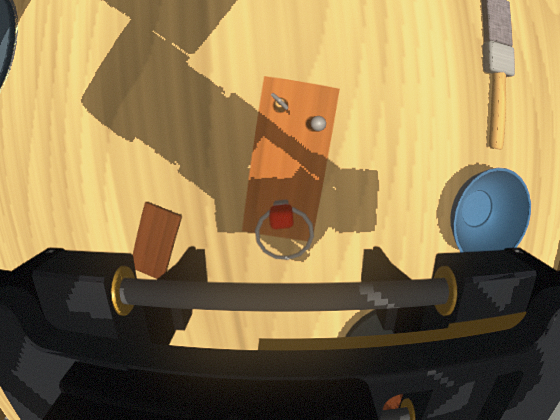

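```bash
python3 - <<'E'
from h import *
np.set_printoptions(precision=4,suppress=True)
o=get_obs()
a,c=[atz(ray("wrist",p,o),z) for p,z in[((281,217),.094),((285,232.5),.07)]]
print(a,c,np.degrees(np.arctan2(*(c-a)[[1,0]])))
y=np.radians(-88)
print(rel((.4628,-.2848,.077),toolR((np.cos(y),np.sin(y))),o))
E
```

```text
[ 0.4631 -0.2827  0.094 ] [ 0.4646 -0.3052  0.07  ] -86.2012016065183
(array([  4.8, 122.6,  -2.9]), array([ 0.03, -7.2 , -0.06]))
```

Call:
{"api": "drive_tool", "payload": {"plan": [[5, 30, -3, 0, -4, 0, 60], [5, 65, -3, 0, -7, 0, 50], [5, 100, -3, 0, -7, 0, 45], [5, 117, -3, 0, -7, 0, 40], [5, 122, -3, 0, -7, 0, 40], [5, 122, -3, 0, -7, 0, 40]]}}

```text
time: 4.3
position: [0.4635, -0.2846, 0.0782]
tool_rot: [-0.508, 0.491, -0.492, 0.508]
ft_force: [0.5, -0.7, 0.1]
grip_width: 0.047
```

```bash
python3 - <<'E'
from h import *
im=camera("wrist");cv2.imwrite("pics/w2.png",im[150:420,120:460])
E
```

```text
(no output)
```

View pics/w2.png

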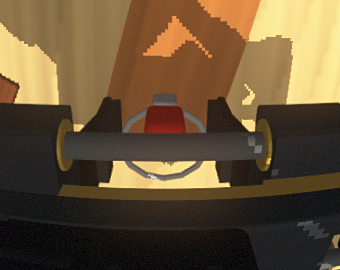

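Call:
{"api": "drive_tool", "payload": {"plan": [[0, 0, 0, 0, 0, 0, 15], [0, 0, 0, 0, 0, 0, 10], [0, 0, 0, 0, 0, 0, 10], [0, 0, 0, 0, 0, 0, 10], [0, 0, 0, 0, 0, 0, 10], [0, -15, 0, 0, 0, 0, 10], [0, -50, 0, 0, 0, 0, 10], [0, -95, 0, 0, 0, 0, 10], [0, -140, 0, 0, 0, 0, 10], [0, -185, 0, 0, 0, 0, 10]], "newtons": 30}}

```text
time: 5.35
position: [0.4623, -0.2851, 0.2637]
tool_rot: [0.508, -0.493, 0.491, -0.508]
ft_force: [0.9, -0.8, -1.5]
grip_width: 0.0197
```

```bash
python3 - <<'E'
from h import *
np.set_printoptions(precision=4,suppress=True)
o=get_obs();print(o["position"],o["ft_force"])
p=atz(ray("top",(190.9,235.2)),.145);print("hub top est",p)
s=mark_of("top","hub_hole")
print(s[:1], atz(ray("scene",(395,223)),.145))
h=np.array([.50,.062,.26]);y=np.radians(-100)
print(rel(h-[np.cos(y)*.0,np.sin(y)*.1,0],toolR((np.cos(y),np.sin(y))),o))
E
```

```text
[ 0.4623 -0.2851  0.2637] [ 0.8615 -0.774  -1.5042]
hub top est [0.5091 0.0581 0.145 ]
[] [0.5013 0.0669 0.145 ]
(array([-444.2,    4.2,   51.8]), array([ 0.07, 11.81, -0.06]))
```

Call:
{"api": "drive_tool", "payload": {"plan": [[-40, 0, 3, 0, 2, 0, 10], [-85, 0, 7, 0, 4, 0, 10], [-130, 0, 12, 0, 6, 0, 10], [-175, 0, 17, 0, 9, 0, 10], [-220, -3, 21, 0, 11, 0, 10], [-260, -5, 22, 0, 12, 0, 10], [-283, -6, 23, 0, 12, 0, 10], [-286, -6, 23, 0, 12, 0, 10], [-286, -6, 23, 0, 12, 0, 10]]}}

```text
time: 6.3
position: [0.4765, 0.0014, 0.2682]
tool_rot: [-0.454, 0.542, -0.542, 0.454]
ft_force: [0.2, 0.3, -1.4]
grip_width: 0.0198
```

```bash
python3 - <<'E'
from h import *
np.set_printoptions(precision=4,suppress=True)
o=get_obs();im=camera("wrist");cv2.imwrite("pics/w3.png",im);print(o["position"],o["time"])
for n,z in[("hub_hole",.145),("wheel_mid",.13),("roller",0),("pin_tip",.21),("ring_end",.27)]:
    for m in mark_of("wrist",n)[:1]: print(n,np.round(m["location"],1),m["conf"],atz(ray("wrist",m["location"],o),z))
E
```

```text
[0.4765 0.0014 0.2682] 6.3
hub_hole [307.1 139.1] 0.88 [0.507  0.0597 0.145 ]
wheel_mid [313.  91.] 0.7 [0.5208 0.1019 0.13  ]
roller [306.8  48.4] 0.92 [0.5367 0.1718 0.    ]
pin_tip [282.  230.4] 0.55 [0.475  0.0028 0.21  ]
ring_end [282.1 325.1] 0.69 [ 0.4684 -0.0358  0.27  ]
```

View pics/w3.png

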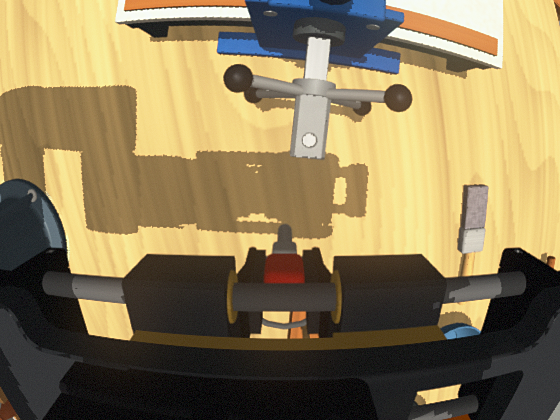

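```bash
python3 - <<'E'
from h import *
np.set_printoptions(precision=4,suppress=True)
o=get_obs()
P=lambda x,y,z:atz(ray("wrist",(x,y),o),z)
h=P(309.3,140.5,.145);print("hole",h)
yaw=lambda a,b:np.degrees(np.arctan2(*(b-a)[[1,0]]))
for a in[P(318,45,.14),P(313.5,80,.145)]: print(a,yaw(a,h))
# hub left/right edges at top face
print(yaw(P(318,45,.14),P(315.5,80,.145)), o["tool_rot"])
tz=o["position"][2]-.0553
t=P(285,230,tz);R0=R.from_quat(o["tool_rot"]).as_matrix()
print("tip",t,R0.T@(t-o["position"])*1000)
g=cv2.imread("pics/w3.png");cv2.imwrite("pics/c2.png",cv2.resize(g[20:180,220:420],None,fx=4,fy=3.7,interpolation=2))
E
```

```text
hole [0.5094 0.0566 0.145 ]
[0.5327 0.1407 0.14  ] -105.48763546410854
[0.5223 0.1087 0.145 ] -103.89091709516467
-105.0938165593547 [-0.4533  0.5428 -0.5428  0.4531]
tip [0.4778 0.0023 0.2131] [-2.4086 55.2996  0.4565]
```

View pics/c2.png

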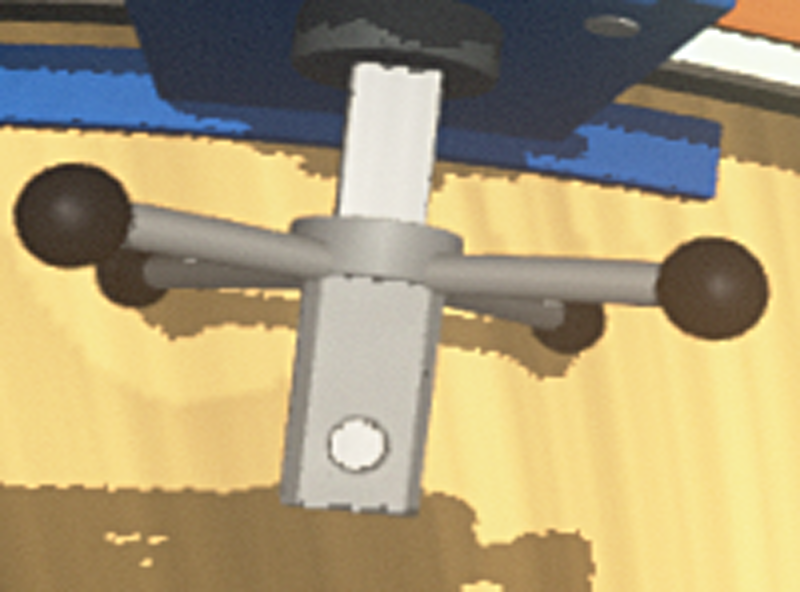

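```bash
python3 - <<'E'
from h import *
o=get_obs();y=np.radians(-104.5);out=np.array([np.cos(y),np.sin(y),0]);Rm=toolR(out)
h=np.array([.509,.0567,.157])
t=h+out*.012
print(rel(t-Rm@np.array([-.0015,.0553,.0004]),Rm,o))
E
```

```text
(array([-48.1,  56.1,  20.1]), array([0.01, 4.22, 0.01]))
```

Call:
{"api": "drive_tool", "payload": {"plan": [[-20, 20, 8, 0, 2, 0, 10], [-40, 40, 17, 0, 4, 0, 10], [-47, 52, 20, 0, 4.2, 0, 10], [-48, 56, 20, 0, 4.2, 0, 10], [-48, 56, 20, 0, 4.2, 0, 10], [-48, 56, 20, 0, 4.2, 0, 10]]}}

```text
time: 7.2
position: [0.505, 0.044, 0.2131]
tool_rot: [0.433, -0.558, 0.559, -0.434]
ft_force: [0.1, -0.1, -1.2]
grip_width: 0.0199
```

```bash
python3 - <<'E'
from h import *
np.set_printoptions(precision=4,suppress=True)
o=get_obs();im=camera("wrist");print(o["position"],o["time"],o["ft_force"])
for n,z in[("hub_hole",.145),("pin_tip",.157),("wheel_mid",.13)]:
    for m in mark_of("wrist",n)[:1]: print(n,np.round(m["location"],1),m["conf"],atz(ray("wrist",m["location"],o),z))
cv2.imwrite("pics/c3.png",cv2.resize(im[60:280,180:380],None,fx=2.7,fy=2.7,interpolation=2))
E
```

```text
[0.505  0.044  0.2131] 7.2 [ 0.1067 -0.0628 -1.161 ]
hub_hole [284.3 208.8] 0.84 [0.5086 0.058  0.145 ]
pin_tip [286.2 229.9] 0.74 [0.5069 0.0458 0.157 ]
wheel_mid [284.8 147.2] 0.62 [0.5199 0.1004 0.13  ]
```

View pics/c3.png

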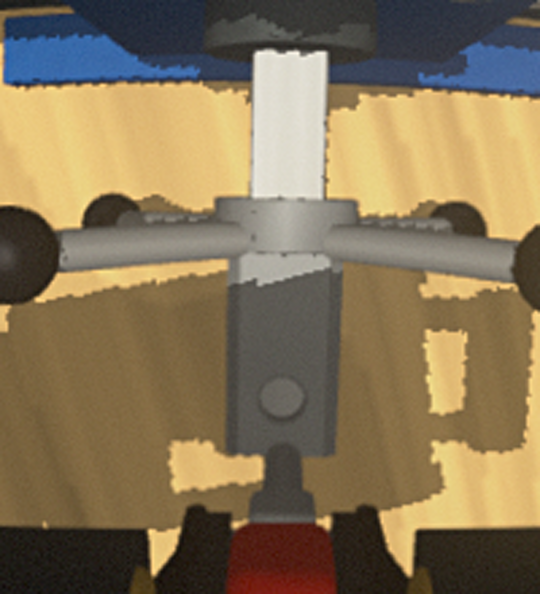

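```bash
python3 - <<'E'
from h import *
np.set_printoptions(precision=2,suppress=True)
o=get_obs();R0=R.from_quat(o["tool_rot"]).as_matrix()
f=lambda p,z:R0.T@(atz(ray("wrist",p,o),z)-o["position"])*1000
zt=o["position"][2]-.0553
print("hole",f((284.4,207.3),.145),"tip edge",f((285.2,225.2),zt),"tip net",f((286.2,229.9),zt))
print(f((180+290/2.7,60+70/2.7),.14),f((180+281/2.7,60+452/2.7),.145))
E
```

```text
hole [-15.51  68.3    0.04] tip edge [-5.93 55.3   0.58] tip net [-2.45 55.3   1.29]
[-103.41   73.31    2.17] [-0.06 68.3  -0.19]
```

Call:
{"api": "drive_tool", "payload": {"plan": [[-10, 0, -0.5, 0, 0, 0, 10], [-14.2, 4, -0.5, 0, 0, 0, 10], [-14.2, 8, -0.5, 0, 0, 0, 10], [-14.2, 10, -0.5, 0, 0, 0, 10], [-14.2, 12, -0.5, 0, 0, 0, 10], [-14.2, 13, -0.5, 0, 0, 0, 10], [-14.2, 14, -0.5, 0, 0, 0, 10], [-14.2, 14, -0.5, 0, 0, 0, 10]]}}

```text
time: 8.2
position: [0.5083, 0.0587, 0.2012]
tool_rot: [0.433, -0.558, 0.559, -0.434]
ft_force: [-4.4, 0.5, 16.3]
grip_width: 0.0197
```

```bash
python3 - <<'E'
from h import *
np.set_printoptions(precision=3,suppress=True)
o=get_obs();R0=R.from_quat(o["tool_rot"]).as_matrix()
print(R0.T@o["ft_force"],R0.T@o["moment"],R0.T@(np.array([.505,.044,.2131])-o["position"])*1000,o["position"])
E
```

```text
[  0.562 -16.275  -4.359] [-1.003 -0.011 -0.134] [ 15.062 -11.946   0.451] [0.508 0.059 0.201]
```

Call:
{"api": "drive_tool", "payload": {"plan": [[0, -3, 0, 0, 0, 0, 10], [0.9, -3, -0.4, 0, 0, 0, 10], [0.9, -2, -0.4, 0, 0, 0, 10], [0.9, -1, -0.4, 0, 0, 0, 10], [0.9, -0.5, -0.4, 0, 0, 0, 10], [0.9, 0, -0.4, 0, 0, 0, 10], [0.9, 0, -0.4, 0, 0, 0, 10]]}}

```text
time: 8.9
position: [0.508, 0.0577, 0.2011]
tool_rot: [0.433, -0.558, 0.559, -0.434]
ft_force: [-4.6, -0.1, 18.7]
grip_width: 0.0191
```

```bash
cat > s.py <<'E'
from h import *
np.set_printoptions(precision=2,suppress=True)
o=get_obs();R0=R.from_quat(o["tool_rot"]).as_matrix()
print("F",R0.T@o["ft_force"],"M",R0.T@o["moment"],"rel",-R0.T@(np.array([.505,.044,.2131])-o["position"])*1000,o["position"]*1000,o["time"])
E
python3 s.py
```

```text
F [  1.29 -18.73  -4.42] M [-1.01  0.05 -0.32] rel [-13.97  12.01  -0.53] [507.97  57.66 201.09] 8.9
```

Call:
{"api": "drive_tool", "payload": {"plan": [[0, -1.2, 0, 0, 0, 0, 10], [-0.8, -1.2, 0, 0, 0, 0, 10], [-1.6, -1.2, 0, 0, 0, 0, 10], [-2.4, -1.2, 0, 0, 0, 0, 10], [-3.2, -1.2, 0, 0, 0, 0, 10], [-4, -1.2, 0, 0, 0, 0, 10], [-4, -1.2, 0, 0, 0, 0, 10]]}}

```text
time: 9.6
position: [0.5091, 0.0601, 0.2013]
tool_rot: [0.434, -0.557, 0.56, -0.434]
ft_force: [-2.9, -4.0, 13.1]
grip_width: 0.0197
```

```bash
python3 s.py
```

```text
F [  4.68 -13.08  -1.82] M [-0.42  0.02 -1.09] rel [-16.66  11.75   0.01] [509.15  60.1  201.3 ] 9.6
```

Call:
{"api": "drive_tool", "payload": {"plan": [[-0.8, -0.4, 0, 0, 0, 0, 10], [-1.6, -0.4, 0, 0, 0, 0, 10], [-2.4, -0.4, 0, 0, 0, 0, 10], [-3.2, -0.4, 0, 0, 0, 0, 10], [-4, -0.4, 0, 0, 0, 0, 10], [-4, -0.4, 0, 0, 0, 0, 10]]}}

```text
time: 10.2
position: [0.5102, 0.0637, 0.2012]
tool_rot: [0.434, -0.557, 0.56, -0.433]
ft_force: [-2.2, -5.1, 8.3]
grip_width: 0.0197
```

```bash
python3 s.py
```

```text
F [ 5.55 -8.32 -0.86] M [-0.19 -0.07 -1.23] rel [-20.42  11.78   0.1 ] [510.15  63.71 201.24] 10.2
```

```bash
cat > w.py <<'E'
from h import *
o=get_obs();camera("wrist")
for m in mark_of("wrist","wheel_mid")[:1]:print(m["location"],m["conf"],atz(ray("wrist",m["location"],o),.13))
E
python3 w.py
```

```text
[283.0, 175.1] 0.66 [0.51890755 0.10131274 0.13      ]
```

Call:
{"api": "drive_tool", "payload": {"plan": [[-0.8, 0, 0, 0, 0, 0, 10], [-1.6, 0, 0, 0, 0, 0, 10], [-2.4, 0, 0, 0, 0, 0, 10], [-3.2, 0, 0, 0, 0, 0, 10], [-3.2, 0, 0, 0, 0, 0, 10]]}}

```text
time: 10.8
position: [0.511, 0.0669, 0.2011]
tool_rot: [0.434, -0.557, 0.56, -0.433]
ft_force: [-1.9, -4.5, 6.7]
grip_width: 0.0199
```

```bash
python3 s.py;python3 w.py
```

```text
F [ 4.84 -6.64 -0.68] M [-0.1  -0.03 -1.2 ] rel [-23.67  11.97   0.09] [510.96  66.87 201.05] 10.8
[285.6, 180.4] 0.68 [0.52058628 0.10026974 0.13      ]
```

```bash
python3 - <<'E'
from h import *
a=camera("wrist")[100:300,180:380];b=camera("scene")[160:290,340:470]
cv2.imwrite("pics/c4.png",np.hstack([cv2.resize(a,(400,400),interpolation=2),cv2.resize(b,(400,400),interpolation=2)]))
E
```

```text
(no output)
```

View pics/c4.png

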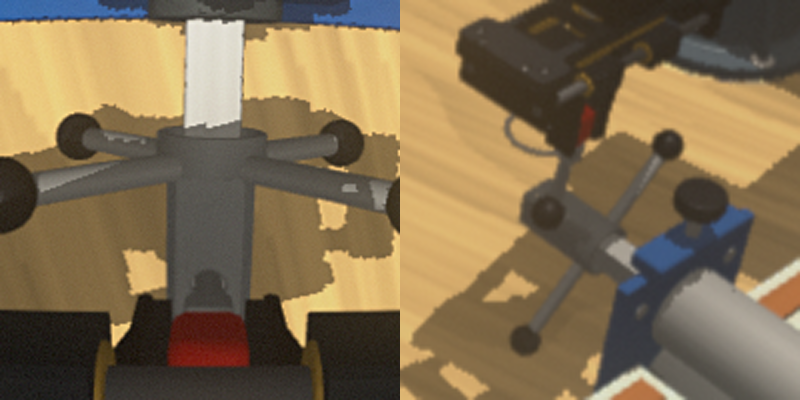

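```bash
python3 - <<'E'
from h import *
np.set_printoptions(precision=2,suppress=True)
o=get_obs();R0=R.from_quat(o["tool_rot"]).as_matrix()
f=lambda p,d:R0.T@(atz(ray("wrist",p,o),o["position"][2]-d/1000)-o["position"])*1000
for d in(55.3,61.7): print(f((285.2,225.2),d))
for d in(50,56,61): print(f((284,235),d))
E
```

```text
[-5.94 55.28  0.58]
[-3.89 61.69  0.61]
[-0.52 50.   -0.27]
[ 1.6  56.01 -0.26]
[ 3.37 61.01 -0.25]
```

Call:
{"api": "drive_tool", "payload": {"plan": [[0, 0, 0, 0, 0, 0, 10], [0, -5, 0, 0, 0, 0, 10], [4, -10, 0, 0, 0, 0, 10], [11, -10, 0, 0, 0, 0, 10], [11, -10, 0, 0, 0, 0, 10], [11, -10, 0, 0, 0, 0, 10]], "newtons": 60}}

```text
time: 11.6
position: [0.507, 0.0581, 0.2098]
tool_rot: [-0.433, 0.559, -0.558, 0.433]
ft_force: [-0.5, -0.3, -1.3]
grip_width: 0.0195
```

```bash
python3 s.py; python3 - <<'E'
from h import *
a=camera("wrist")[160:300,220:360];b=camera("scene")[170:260,350:440]
cv2.imwrite("pics/c5.png",np.hstack([cv2.resize(a,(400,400),interpolation=2),cv2.resize(b,(400,400),interpolation=2)]))
np.set_printoptions(precision=2,suppress=True)
o=get_obs();R0=R.from_quat(o["tool_rot"]).as_matrix()
for c in("wrist","scene"):
  for n in("pin_grip","pin_shoulder","pin_tip","hub_hole","ring_end"):
    for m in mark_of(c,n)[:1]: 
      p=m["location"];print(c,n,np.round(p,1),round(m["conf"],2))
E
```

```text
F [ 0.45  1.27 -0.39] M [-0.04 -0.01 -0.03] rel [-14.15   3.29  -1.52] [507.04  58.09 209.82] 11.6
wrist pin_grip [283.8 278.8] 0.86
wrist pin_shoulder [285.  259.3] 0.84
wrist pin_tip [283.3 240.3] 0.9
wrist hub_hole [288.6 226.1] 0.76
wrist ring_end [283.1 333.1] 0.76
scene pin_grip [397.4 193.2] 0.62
scene pin_shoulder [392.9 204.2] 0.63
scene pin_tip [388.9 217.2] 0.69
scene hub_hole [389.3 224.7] 0.7
scene ring_end [304.5 200.7] 0.61
```

View pics/c5.png

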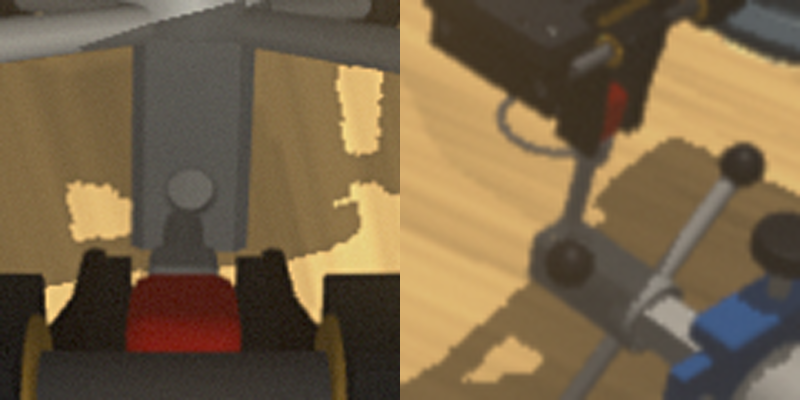

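```bash
python3 - <<'E'
from h import *
np.set_printoptions(precision=2,suppress=True)
o=get_obs();R0=R.from_quat(o["tool_rot"]).as_matrix()
tl=lambda p:R0.T@(p-o["position"])*1000
M={"g":((283.8,278.8),(397.4,193.2)),"s":((285,259.3),(392.9,204.2)),"t":((283.3,240.3),(388.9,217.2))}
for k,(w,s) in M.items():
    p,e=tri([ray("wrist",w,o),ray("scene",s)]);print(k,tl(p),e)
for d in(50,54,58,62):
    print(d,tl(atz(ray("wrist",(284,232.5),o),o["position"][2]-d/1000)),tl(atz(ray("wrist",(283.3,240.3),o),o["position"][2]-d/1000)))
for d in(8,12,16): print("sh",d,tl(atz(ray("wrist",(285,259.3),o),o["position"][2]-d/1000)))
print("hole",tl(atz(ray("wrist",(286.5,226.5),o),.145)))
E
```

```text
g [ -3.32 -19.47  -0.65] [np.float64(1.0), np.float64(1.0)]
s [ 1.49 13.24  0.24] [np.float64(0.2), np.float64(0.2)]
t [ 5.34 53.13 -0.51] [np.float64(0.8), np.float64(0.8)]
50 [-2.34 50.   -0.27] [ 3.39 50.   -0.75]
54 [-0.97 54.   -0.26] [ 4.87 54.   -0.76]
58 [ 0.41 58.   -0.26] [ 6.36 58.   -0.76]
62 [ 1.79 62.   -0.25] [ 7.84 62.   -0.77]
sh 8 [-0.65  8.    0.26]
sh 12 [ 1.11 12.    0.28]
sh 16 [ 2.87 16.    0.3 ]
hole [-1.78 65.15  1.58]
```

Call:
{"api": "drive_tool", "payload": {"plan": [[0, 0, 1, 0, 0, 3, 10], [-1.2, 0, 1.9, 0, 0, 6.4, 10], [-1.2, 3, 1.9, 0, 0, 6.4, 10], [-1.2, 5, 1.9, 0, 0, 6.4, 10], [-1.2, 5, 1.9, 0, 0, 6.4, 10], [-1.2, 5, 1.9, 0, 0, 6.4, 10]]}}

```text
time: 12.8
position: [0.5096, 0.0591, 0.205]
tool_rot: [-0.402, 0.582, -0.533, 0.464]
ft_force: [-0.4, -0.1, -1.4]
grip_width: 0.0196
```

```bash
cat > m.py <<'E'
from h import *
np.set_printoptions(precision=2,suppress=True)
y=np.radians(-104.5);R0=toolR((np.cos(y),np.sin(y)))
o=get_obs();ow=o["position"]
tl=lambda p:R0.T@(p-ow)*1000   # level axes: x out, y down, z lateral
L={}
for c in("wrist","scene"):
    camera(c)
    for n in("pin_grip","pin_shoulder","pin_tip","hub_hole"):
        for m in mark_of(c,n)[:1]: L.setdefault(n,{})[c]=m["location"]
for n,d in L.items():
    print(n,{c:np.round(v,1) for c,v in d.items()},end=" ")
    if len(d)==2:
        p,e=tri([ray(c,v,o) for c,v in d.items()]);print(tl(p),round(e[0],1))
    elif "wrist" in d and n=="hub_hole": print()
    else: print()
if "wrist" in L.get("hub_hole",{}): print("hole@145",tl(atz(ray("wrist",L["hub_hole"]["wrist"],o),.145)))
if "wrist" in L.get("pin_tip",{}): print("tip@56",tl(atz(ray("wrist",L["pin_tip"]["wrist"],o),ow[2]-.0565)))
print("F",R0.T@o["ft_force"],ow*1000,o["time"])
E
python3 m.py
```

```text
pin_grip {'wrist': array([284.2, 280.3]), 'scene': array([395.5, 195.7])} [  0.59 -17.33  -0.55] 1.0
pin_shoulder {'wrist': array([283.3, 257.5]), 'scene': array([392.7, 208.6])} [ 0.71 18.52 -0.7 ] 0.0
pin_tip {'wrist': array([282. , 244.1]), 'scene': array([388.2, 221.4])} [ 4.48 58.36 -0.94] 1.8
hub_hole {'wrist': array([284.8, 238.6]), 'scene': array([392.8, 222.8])} [-4.14 54.22 -0.49] 1.9
hole@145 [-0.95 60.03  0.31]
tip@56 [ 2.26 56.5  -1.69]
F [ 0.23  1.44 -0.31] [509.55  59.11 205.03] 12.8
```

```bash
python3 - <<'E'
from h import *
a=camera("wrist")[215:295,235:335]
cv2.imwrite("pics/c6.png",cv2.resize(a,(750,600),interpolation=2))
E
```

```text
(no output)
```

View pics/c6.png

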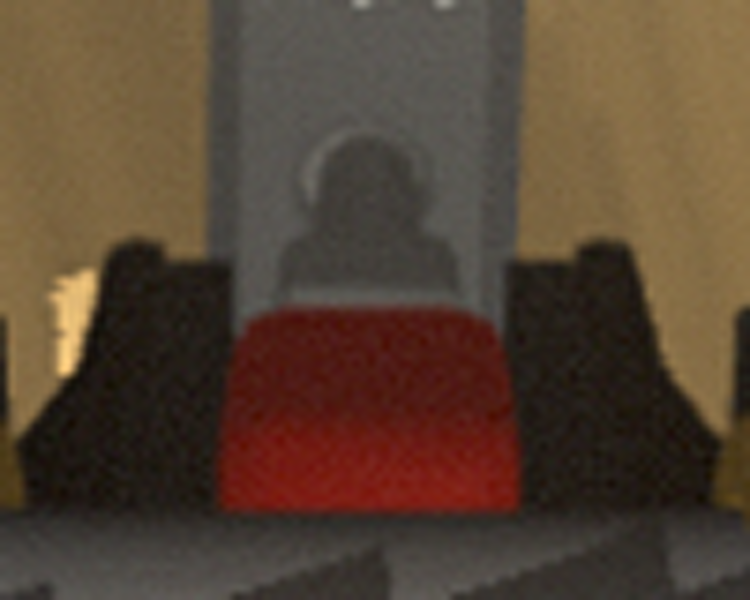

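```bash
python3 - <<'E'
from h import *
np.set_printoptions(precision=2,suppress=True)
y=np.radians(-104.5);R0=toolR((np.cos(y),np.sin(y)));o=get_obs();ow=o["position"]
f=lambda c,r,z:R0.T@(atz(ray("wrist",(235+c/7.5,215+r/7.5),o),z)-ow)*1000
print("hole -x edge",f(365,125,.145),f(300,185,.145),f(430,185,.145))
for d in(55,57,59): print("tip -x edge",d,f(370,133,ow[2]-d/1000),f(318,180,ow[2]-d/1000),f(422,180,ow[2]-d/1000))
print("sh -x edge",[f(370,r,ow[2]-.014) for r in(235,290)])
E
```

```text
hole -x edge [-6.09 60.17 -0.5 ] [-0.12 60.17 -6.78] [-0.15 60.17  5.8 ]
tip -x edge 55 [-6.46 55.   -0.03] [-1.89 55.   -4.94] [-1.91 55.    4.9 ]
tip -x edge 57 [-6.01 57.   -0.03] [-1.4  57.   -4.97] [-1.42 57.    4.95]
tip -x edge 59 [-5.56 59.   -0.02] [-0.92 59.   -5.01] [-0.93 59.    4.99]
sh -x edge [array([-7.52, 14.  , -0.12]), array([-3.07, 14.  , -0.11])]
```

Call:
{"api": "drive_tool", "payload": {"plan": [[0.9, 0, -0.5, 0, 0, 0, 10], [1.1, 2, -0.5, 0, 0, 0, 10], [1.3, 3.5, -0.5, 0, 0, 0, 10], [1.4, 4.5, -0.5, 0, 0, 0, 10], [1.5, 5, -0.5, 0, 0, 0, 10], [1.5, 5.5, -0.5, 0, 0, 0, 10], [1.5, 5.5, -0.5, 0, 0, 0, 10]]}}

```text
time: 14.05
position: [0.5091, 0.058, 0.2011]
tool_rot: [-0.402, 0.582, -0.534, 0.464]
ft_force: [-2.3, -0.8, 11.1]
grip_width: 0.0194
```

Call:
{"api": "drive_tool", "payload": {"plan": [[0, -0.8, 0, 0, 0, 0, 10], [0, -0.8, -1, 0, 0, 0, 10], [0.8, -0.8, -1, 0, 0, 0, 10], [1.2, -0.8, 0, 0, 0, 0, 10], [0.8, -0.8, 0.8, 0, 0, 0, 10], [0, -0.8, 1, 0, 0, 0, 10], [-0.8, -0.8, 0.8, 0, 0, 0, 10], [-1.2, -0.8, 0, 0, 0, 0, 10], [-0.8, -0.8, -0.8, 0, 0, 0, 10], [0, -0.8, -0.8, 0, 0, 0, 10]]}}

```text
time: 15.05
position: [0.5092, 0.058, 0.2012]
tool_rot: [-0.401, 0.581, -0.534, 0.465]
ft_force: [-0.3, 1.0, 5.6]
grip_width: 0.0194
```

```bash
python3 m.py
```

```text
pin_grip {'wrist': array([281.1, 277.2]), 'scene': array([393.7, 195.3])} [  1.37 -18.74  -1.16] 1.9
pin_shoulder {'wrist': array([285.9, 256. ]), 'scene': array([388.8, 209.1])} [ 3.25 19.09  2.28] 3.5
pin_tip {'wrist': array([285.4, 240.3]), 'scene': array([387.9, 222.5])} [ 1.13 55.    1.85] 2.3
hub_hole {'wrist': array([283.9, 239.8]), 'scene': array([395.3, 222. ])} [-7.56 45.93 -1.91] 4.2
hole@145 [-1.06 56.2  -0.16]
tip@56 [-0.62 56.5   0.91]
F [-0.92 -5.65 -0.58] [509.24  58.04 201.2 ] 15.05
```

Call:
{"api": "drive_tool", "payload": {"plan": [[0, 0, 1.5, 0, 0, 0, 10], [0, 0, 2.2, 0, 0, 0, 10], [0, 0, 3, 0, 0, 0, 10], [0, 0, 3, 0, 0, 0, 10]]}}

```text
time: 15.95
position: [0.5104, 0.0579, 0.2011]
tool_rot: [-0.402, 0.583, -0.533, 0.464]
ft_force: [-2.1, 1.2, 8.2]
grip_width: 0.0195
```

```bash
python3 s.py
```

```text
F [-1.57 -8.04 -2.35] M [-0.79  0.08  0.06] rel [-13.35  13.59   1.78] [510.38  57.89 201.1 ] 15.95
```

Call:
{"api": "drive_tool", "payload": {"plan": [[0, 0, 0.5, 0, 0, 0, 10], [0, 0, 1, 0, 0, 0, 10], [0, 0, 1.5, 0, 0, 0, 10], [0, 0, 2, 0, 0, 0, 10], [0, 0, 2, 0, 0, 0, 10]]}}

```text
time: 16.45
position: [0.5108, 0.0578, 0.2011]
tool_rot: [-0.403, 0.583, -0.532, 0.463]
ft_force: [-5.3, 1.2, 10.9]
grip_width: 0.0195
```

```bash
python3 s.py
```

```text
F [ -1.09 -10.84  -5.48] M [-1.41 -0.    0.04] rel [-13.39  13.6    2.25] [510.8   57.83 201.08] 16.45
```

Call:
{"api": "drive_tool", "payload": {"plan": [[0, -0.6, 0, 0, 0, 0, 10], [0, -0.6, 1, 0, 0, 0, 10], [0, -0.6, 2, 0, 0, 0, 10], [0, -0.6, 2, 0, 0, 0, 10], [0, -0.6, 2, 0, 0, 0, 10]]}}

```text
time: 16.95
position: [0.5111, 0.0577, 0.2011]
tool_rot: [-0.403, 0.585, -0.531, 0.462]
ft_force: [-7.0, 2.0, 10.7]
grip_width: 0.0194
```

```bash
python3 s.py
```

```text
F [ -1.4  -10.55  -7.32] M [-1.7   0.02  0.07] rel [-13.37  13.58   2.62] [511.1   57.73 201.08] 16.95
```

Call:
{"api": "drive_tool", "payload": {"plan": [[0, 0, -2, 0, 0, 0, 10], [0, 0, -4, 0, 0, 0, 10], [0, 0, -6, 0, 0, 0, 10], [0, 0, -6, 0, 0, 0, 10], [0, 0, -6, 0, 0, 0, 10]]}}

```text
time: 17.45
position: [0.5097, 0.0578, 0.2012]
tool_rot: [-0.401, 0.582, -0.534, 0.464]
ft_force: [0.2, 0.0, 5.0]
grip_width: 0.0195
```

```bash
python3 s.py
```

```text
F [-0.64 -4.95  0.23] M [-0.06  0.04  0.16] rel [-13.15  13.45   1.11] [509.71  57.83 201.21] 17.45
```

Call:
{"api": "drive_tool", "payload": {"plan": [[-1, 0.1, 0, 0, 0, 0, 10], [-2, 0.2, 0, 0, 0, 0, 10], [-3, 0.3, 0, 0, 0, 0, 10], [-4, 0.4, 0, 0, 0, 0, 10], [-4, 0.4, 0, 0, 0, 0, 10]]}}

```text
time: 17.95
position: [0.5102, 0.0599, 0.2012]
tool_rot: [-0.403, 0.58, -0.534, 0.464]
ft_force: [-1.3, -5.4, 6.4]
grip_width: 0.0194
```

```bash
python3 s.py;python3 m.py
```

```text
F [ 4.81 -6.91  0.03] M [-0.16 -0.01 -1.11] rel [-15.33  13.61   1.1 ] [510.2   59.91 201.22] 17.95
pin_grip {'wrist': array([281.6, 279.7]), 'scene': array([395. , 194.3])} [  0.46 -23.6   -0.97] 1.6
pin_shoulder {'wrist': array([282.3, 257.5]), 'scene': array([391.7, 208.6])} [ 1.67 15.64 -0.58] 1.9
pin_tip {'wrist': array([282.8, 241.1]), 'scene': array([387.5, 222.9])} [ 3.62 57.66  0.32] 3.3
hub_hole {'wrist': array([283. , 242.6]), 'scene': array([391.9, 221.9])} [-1.29 49.83 -1.28] 1.0
hole@145 [ 1.27 56.22 -0.9 ]
tip@56 [ 0.24 56.5  -1.05]
F [ 5.52 -6.36  0.04] [510.2   59.91 201.22] 17.95
```

Call:
{"api": "drive_tool", "payload": {"plan": [[-1, 0, 0, 0, 0, 0, 10], [-2, 0, 0, 0, 0, 0, 10], [-3, 0.1, 0, 0, 0, 0, 10], [-4, 0.2, 0, 0, 0, 0, 10], [-4, 0.2, 0, 0, 0, 0, 10]]}}

```text
time: 18.95
position: [0.5108, 0.0629, 0.2012]
tool_rot: [-0.404, 0.58, -0.535, 0.463]
ft_force: [-2.2, -6.2, 6.3]
grip_width: 0.02
```

```bash
python3 s.py;python3 m.py
```

```text
F [ 5.85 -6.92 -0.56] M [-0.2   0.01 -1.66] rel [-18.4   13.87   0.94] [510.78  62.92 201.25] 18.95
pin_grip {'wrist': array([286. , 279.6]), 'scene': array([397.8, 196.3])} [ -2.37 -24.12   0.32] 0.9
pin_shoulder {'wrist': array([282.7, 256.2]), 'scene': array([392.9, 210.4])} [ 1.35 18.33 -0.5 ] 1.5
pin_tip {'wrist': array([285. , 241.4]), 'scene': array([391. , 225.5])} [ 0.81 59.17  0.33] 0.5
hub_hole {'wrist': array([284.3, 243. ]), 'scene': array([393.2, 222.8])} [-1.59 49.57 -0.65] 1.6
hole@145 [ 1.68 56.25 -0.  ]
tip@56 [ 0.56 56.5   0.49]
F [ 6.55 -6.26 -0.53] [510.78  62.92 201.25] 18.95
```

Call:
{"api": "drive_tool", "payload": {"plan": [[-1, 0.1, 0, 0, 0, 0, 10], [-2, 0.2, 0, 0, 0, 0, 10], [-3, 0.3, 0, 0, 0, 0, 10], [-3, 0.3, 0, 0, 0, 0, 10]]}}

```text
time: 19.85
position: [0.5116, 0.066, 0.2012]
tool_rot: [-0.404, 0.58, -0.535, 0.463]
ft_force: [-1.1, -6.4, 5.2]
grip_width: 0.0193
```

```bash
python3 s.py;python3 w.py;python3 m.py
```

```text
F [ 5.9  -5.88  0.51] M [-0.05 -0.03 -1.64] rel [-21.52  14.26   0.93] [511.55  65.97 201.2 ] 19.85
[277.7, 179.2] 0.86 [0.51741244 0.10871873 0.13      ]
pin_grip {'wrist': array([283.7, 275.6]), 'scene': array([398.2, 199.2])} [ -1.34 -17.    -0.65] 0.5
pin_shoulder {'wrist': array([281.6, 258.9]), 'scene': array([392.5, 209.7])} [ 4.16 17.18 -0.6 ] 3.0
pin_tip {'wrist': array([284. , 240.3]), 'scene': array([388.5, 227.8])} [ 5.28 68.34  0.9 ] 2.7
hub_hole {'wrist': array([285.1, 241.7]), 'scene': array([394.3, 222.1])} [-2.82 44.76  0.27] 0.6
hole@145 [ 0.68 56.19  0.56]
tip@56 [-0.27 56.5  -0.22]
F [ 5.9  -5.64 -0.7 ] [511.56  65.94 201.19] 19.95
```

Call:
{"api": "drive_tool", "payload": {"plan": [[-0.7, 0.1, 0, 0, 0, 0, 10], [-1.4, 0.2, 0, 0, 0, 0, 10], [-2.1, 0.2, 0, 0, 0, 0, 10], [-2.8, 0.3, 0, 0, 0, 0, 10], [-2.8, 0.3, 0, 0, 0, 0, 10]]}}

```text
time: 20.95
position: [0.512, 0.0694, 0.2005]
tool_rot: [-0.403, 0.581, -0.534, 0.463]
ft_force: [-1.1, -5.3, -0.2]
grip_width: 0.0192
```

```bash
python3 s.py
```

```text
F [ 5.42 -0.42  0.21] M [ 0.04  0.02 -1.35] rel [-24.79  15.34   0.52] [511.99  69.35 200.51] 20.95
```

Call:
{"api": "drive_tool", "payload": {"plan": [[0.1, 1, 0, 0, 0, 0, 10], [0.2, 2, 0, 0, 0, 0, 10], [0.3, 3, 0, 0, 0, 0, 10], [0.4, 4, 0, 0, 0, 0, 10], [0.4, 4, 0, 0, 0, 0, 10]]}}

```text
time: 21.45
position: [0.5126, 0.0715, 0.197]
tool_rot: [-0.402, 0.582, -0.534, 0.464]
ft_force: [-0.1, -2.9, 1.0]
grip_width: 0.0193
```

```bash
python3 s.py
```

```text
F [ 2.74 -1.29  0.65] M [ 0.16  0.   -0.72] rel [-26.49  19.2    0.52] [512.57  71.45 196.98] 21.45
```

Call:
{"api": "drive_tool", "payload": {"plan": [[0.2, 2, 0, 0, 0, 0, 10], [0.4, 4, 0, 0, 0, 0, 10], [0.7, 6, 0, 0, 0, 0, 10], [0.9, 8, 0, 0, 0, 0, 10], [0.9, 8, 0, 0, 0, 0, 10]]}}

```text
time: 21.95
position: [0.5126, 0.0716, 0.1888]
tool_rot: [-0.401, 0.582, -0.533, 0.464]
ft_force: [0.8, -0.5, 0.2]
grip_width: 0.0191
```

```bash
python3 s.py
```

```text
F [ 0.32 -0.21  0.88] M [ 0.16  0.01 -0.18] rel [-25.72  27.33   0.51] [512.61  71.6  188.82] 21.95
```

Smooth. Continue.

Call:
{"api": "drive_tool", "payload": {"plan": [[0.3, 3, 0, 0, 0, 0, 10], [0.7, 6, 0, 0, 0, 0, 10], [1, 9, 0, 0, 0, 0, 10], [1.3, 12, 0, 0, 0, 0, 10], [1.6, 14, 0, 0, 0, 0, 10], [1.6, 14, 0, 0, 0, 0, 10]]}}

```text
time: 22.55
position: [0.5127, 0.0717, 0.1746]
tool_rot: [-0.401, 0.582, -0.533, 0.464]
ft_force: [2.1, 2.7, -0.9]
grip_width: 0.0195
```

```bash
python3 s.py
```

```text
F [-3.04  1.23  1.35] M [ 0.21 -0.02  0.56] rel [-24.24  41.47   0.52] [512.66  71.72 174.62] 22.55
```

Call:
{"api": "drive_tool", "payload": {"plan": [[-0.2, 3, -0.3, 0, 0, 0, 10], [-0.1, 5.5, -0.3, 0, 0, 0, 10], [0.2, 8, -0.3, 0, 0, 0, 10], [0.3, 9.5, -0.3, 0, 0, 0, 10], [0.4, 11, -0.3, 0, 0, 0, 10], [0.4, 11, -0.3, 0, 0, 0, 10]]}}

```text
time: 23.15
position: [0.5127, 0.0722, 0.1639]
tool_rot: [-0.401, 0.582, -0.534, 0.464]
ft_force: [2.3, 2.7, 1.0]
grip_width: 0.0196
```

```bash
python3 s.py
```

```text
F [-3.32 -0.62  1.58] M [0.28 0.01 0.56] rel [-23.5   52.19   0.4 ] [512.66  72.16 163.87] 23.15
```

Nearly home; press gently until contact.

Call:
{"api": "drive_tool", "payload": {"plan": [[0, 1, 0, 0, 0, 0, 10], [0, 2, 0, 0, 0, 0, 10], [0.1, 2.6, 0, 0, 0, 0, 10], [0.1, 2.6, 0, 0, 0, 0, 10]]}}

```text
time: 23.55
position: [0.5128, 0.0723, 0.1629]
tool_rot: [-0.401, 0.582, -0.534, 0.464]
ft_force: [-1.3, 1.9, 12.4]
grip_width: 0.0194
```

```bash
python3 s.py
```

```text
F [ -2.93 -12.18  -1.69] M [-0.3  -0.04  0.4 ] rel [-23.52  53.12   0.47] [512.78  72.26 162.94] 23.55
```

Call:
{"api": "drive_tool", "payload": {"plan": [[0, -1.2, 0, 0, 0, 0, 10], [0, -1.2, 0, 0, 0, 0, 45], [0, -1.2, 0, 0, 0, 0, 45], [0, -1.2, 0, 0, 0, 0, 45], [0, -1.2, 0, 0, 0, 0, 45], [0, -8, 0, 0, 0, 0, 45], [4, -30, 0, 0, 0, 0, 45], [15, -55, 0, 0, 0, 0, 45], [25, -60, 0, 0, 0, 0, 45], [25, -60, 0, 0, 0, 0, 45]], "newtons": 20}}

```text
time: 24.55
position: [0.5049, 0.0406, 0.2192]
tool_rot: [-0.401, 0.582, -0.535, 0.464]
ft_force: [0.7, 0.8, -0.4]
grip_width: 0.0451
```

```bash
cat > n.py <<'E'
from h import *
np.set_printoptions(precision=2,suppress=True)
y=np.radians(-104.5);R0=toolR((np.cos(y),np.sin(y)))
o=get_obs();P0=np.array([.5128,.0723,.1629])
im={c:camera(c) for c in("wrist","scene")}
H={"pin_grip":.179,"pin_shoulder":.145,"hub_hole":.145,"ring_end":.1495,"wheel_mid":.13}
for n,z in H.items():
  for c in im:
    for m in mark_of(c,n)[:1]: print(n,c,np.round(m["location"],1),round(m["conf"],2),"from home TCP (out,down,lat):",R0.T@(atz(ray(c,m["location"],o),z)-P0)*1000)
print("tool in level",R0.T@R.from_quat(o["tool_rot"]).as_matrix(),R0.T@(o["position"]-P0)*1000,o["time"],o["ft_force"],o["grip_width"])
a=im["wrist"][150:350,180:380];b=im["scene"][170:260,340:430]
cv2.imwrite("pics/c7.png",np.hstack([cv2.resize(a,(400,400),interpolation=2),cv2.resize(b,(400,400),interpolation=2)]))
E
python3 n.py
```

```text
pin_grip wrist [283.8 200.2] 0.58 from home TCP (out,down,lat): [  1.29 -16.1   -0.02]
pin_grip scene [396.7 212.9] 0.62 from home TCP (out,down,lat): [  4.58 -16.1   -4.04]
pin_shoulder wrist [282.9 194.1] 0.75 from home TCP (out,down,lat): [ 0.79 17.9  -0.61]
pin_shoulder scene [394.  229.4] 0.64 from home TCP (out,down,lat): [-5.07 17.9   8.19]
hub_hole wrist [284.8 194.3] 0.96 from home TCP (out,down,lat): [ 0.94 17.9   0.82]
hub_hole scene [397.3 227. ] 0.7 from home TCP (out,down,lat): [-4.16 17.9  -3.53]
ring_end wrist [286.  257.8] 0.91 from home TCP (out,down,lat): [49.19 13.4   1.77]
ring_end scene [374.9 215.6] 0.43 from home TCP (out,down,lat): [50.13 13.4  10.67]
wheel_mid wrist [285.2 138.3] 0.92 from home TCP (out,down,lat): [-42.12  32.9    1.18]
wheel_mid scene [407.6 241.9] 0.96 from home TCP (out,down,lat): [-40.89  32.9    1.47]
tool in level [[ 0.99 -0.11 -0.  ]
 [ 0.11  0.99 -0.  ]
 [ 0.    0.    1.  ]] [ 32.64 -56.25   0.32] 24.55 [ 0.7   0.8  -0.42] 0.04505116624184934
```

Call:
{"api": "drive_tool", "payload": {"plan": [[3, 20, 0.4, 0, 0, 5, 40], [5, 40, 0.4, 0, 0, 9.6, 40], [5, 52, 0.4, 0, 0, 9.6, 40], [5, 52, 0.4, 0, 0, 9.6, 40], [6, 62, 0.4, 0, 0, 9.6, 40], [7, 70, 0.4, 0, 0, 9.6, 40], [8, 77, 0.4, 0, 0, 9.6, 40], [6, 80, 0.4, 0, 0, 9.6, 40], [4, 84, 0.4, 0, 0, 9.6, 40], [4, 84, 0.4, 0, 0, 9.6, 40]]}}

```text
time: 26.15
position: [0.5064, 0.0471, 0.1342]
tool_rot: [-0.352, 0.613, -0.493, 0.507]
ft_force: [0.0, -1.3, 2.3]
grip_width: 0.0399
```

```bash
python3 n.py
```

```text
pin_grip wrist [282.8 224.8] 0.87 from home TCP (out,down,lat): [  2.1  -16.1   -0.75]
pin_grip scene [395.3 213.6] 0.59 from home TCP (out,down,lat): [  4.85 -16.1    0.14]
pin_shoulder scene [392.8 225.2] 0.6 from home TCP (out,down,lat): [ 6.08 17.9  -0.35]
hub_hole scene [396.5 223.5] 0.89 from home TCP (out,down,lat): [  4.9   17.9  -11.12]
ring_end wrist [281.9 269.5] 0.59 from home TCP (out,down,lat): [25.3  13.4  -1.22]
ring_end scene [392.3 226.2] 0.65 from home TCP (out,down,lat): [ 1.33 13.4   7.48]
wheel_mid wrist [285.1 144.2] 0.68 from home TCP (out,down,lat): [-41.85  32.9    0.3 ]
wheel_mid scene [410.4 242.9] 0.59 from home TCP (out,down,lat): [-46.77  32.9   -0.82]
tool in level [[ 0.96 -0.28 -0.  ]
 [ 0.28  0.96 -0.  ]
 [ 0.   -0.    1.  ]] [25.98 28.68  0.15] 26.15 [ 0.03 -1.28  2.3 ] 0.039856493426237066
```

View pics/c7.png

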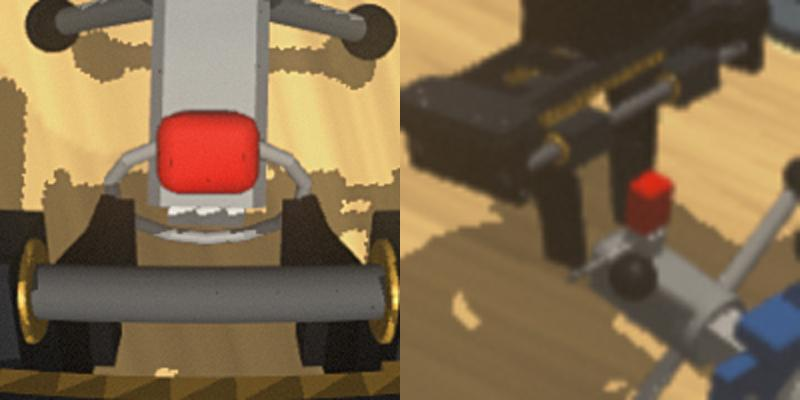

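```bash
python3 - <<'E'
from h import *
np.set_printoptions(precision=1,suppress=True)
o=get_obs();Rt=R.from_quat(o["tool_rot"]).as_matrix()
o_,d=ray("scene",(388.4,195.9)); # scene ray and plane through wrist camera containing the rod (tool z direction)
ow,dw=ray("wrist",(285,292.5),o)
n=np.cross(dw,Rt[:,2]);t=n@(ow-o_)/(n@d)
p=o_+t*d;print("rod in tool mm",Rt.T@(p-o["position"])*1000)
for r in(283,309):print(Rt.T@ray("wrist",(285,r),o)[1])
E
```

```text
rod in tool mm [-32.  -85.7  15.4]
[0.5 0.9 0. ]
[0.5 0.8 0. ]
```

Call:
{"api": "drive_tool", "payload": {"plan": [[-2.7, 3, 0, 0, 0, 0, 40], [-5.4, 5.7, 0, 0, 0, 0, 40], [-8, 7.5, 0, 0, 0, 0, 40], [-10.8, 8.9, 0, 0, 0, 0, 40], [-13.3, 10, 0, 0, 0, 0, 40], [-15.8, 10.8, 0, 0, 0, 0, 40], [-15.8, 10.8, 0, 0, 0, 0, 40]]}}

```text
time: 27.45
position: [0.511, 0.0646, 0.1283]
tool_rot: [-0.352, 0.613, -0.493, 0.507]
ft_force: [0.3, -2.7, 0.6]
grip_width: 0.0399
```

```bash
python3 n.py
```

```text
pin_grip wrist [283.4 264.4] 0.68 from home TCP (out,down,lat): [ -0.75 -16.1   -0.46]
pin_grip scene [398.4 214.5] 0.66 from home TCP (out,down,lat): [ -1.36 -16.1   -2.79]
pin_shoulder wrist [280.9 254.6] 0.79 from home TCP (out,down,lat): [-0.49 17.9  -1.72]
pin_shoulder scene [392.2 228.6] 0.55 from home TCP (out,down,lat): [-0.83 17.9   9.26]
hub_hole scene [398.1 223.6] 0.62 from home TCP (out,down,lat): [  2.47  17.9  -13.63]
ring_end scene [394.3 240. ] 0.46 from home TCP (out,down,lat): [-31.62  13.4   37.85]
wheel_mid wrist [283.3 173.4] 0.87 from home TCP (out,down,lat): [-42.46  32.9   -0.65]
wheel_mid scene [412.3 243.8] 0.59 from home TCP (out,down,lat): [-51.21  32.9   -1.81]
tool in level [[ 0.96 -0.28 -0.  ]
 [ 0.28  0.96 -0.  ]
 [ 0.   -0.    1.  ]] [ 7.89 34.64  0.15] 27.45 [ 0.31 -2.68  0.64] 0.03992246978588666
```

Call:
{"api": "drive_tool", "payload": {"plan": [[-1, 0.2, 0, 0, 0, 0, 40], [-2, 0.4, 0, 0, 0, 0, 40], [-3, 0.7, 0, 0, 0, 0, 40], [-3, 0.7, 0, 0, 0, 0, 40]]}}

```text
time: 28.45
position: [0.5114, 0.0674, 0.1284]
tool_rot: [-0.352, 0.613, -0.493, 0.507]
ft_force: [-1.7, -3.5, -0.5]
grip_width: 0.0402
```

```bash
python3 s.py
```

```text
F [ 3.77 -0.6  -0.81] M [-0.11  0.03 -0.88] rel [ 0.   88.06  0.45] [511.42  67.37 128.44] 28.45
```

Call:
{"api": "drive_tool", "payload": {"plan": [[-1, 0.2, 0, 0, 0, 0, 40], [-2, 0.4, 0, 0, 0, 0, 40], [-3, 0.7, 0, 0, 0, 0, 40], [-3, 0.7, 0, 0, 0, 0, 40]]}}

```text
time: 28.85
position: [0.5123, 0.0703, 0.1286]
tool_rot: [-0.352, 0.613, -0.493, 0.507]
ft_force: [-0.7, -4.9, -1.0]
grip_width: 0.0399
```

```bash
python3 s.py
```

```text
F [ 5.04 -0.4   0.58] M [-0.13 -0.01 -1.15] rel [-3.01 88.77  0.51] [512.26  70.35 128.58] 28.85
```

Call:
{"api": "drive_tool", "payload": {"plan": [[-1, 0.2, 0, 0, 0, 0, 40], [-2, 0.4, 0, 0, 0, 0, 40], [-2, 0.4, 0, 0, 0, 0, 40], [-2, 0.4, 0, 0, 0, 0, 40]]}}

```text
time: 29.25
position: [0.5126, 0.0719, 0.1286]
tool_rot: [-0.352, 0.613, -0.493, 0.507]
ft_force: [-1.6, -5.6, -2.6]
grip_width: 0.0398
```

```bash
python3 n.py
```

```text
pin_grip wrist [283.4 278.9] 0.76 from home TCP (out,down,lat): [ -2.45 -16.1   -0.65]
pin_grip scene [397.9 214.9] 0.55 from home TCP (out,down,lat): [ -1.6  -16.1   -0.91]
pin_shoulder wrist [282.5 266.1] 0.79 from home TCP (out,down,lat): [-2.19 17.9  -1.13]
pin_shoulder scene [397.8 215.8] 0.63 from home TCP (out,down,lat): [ 21.07  17.9  -33.65]
hub_hole scene [397.4 225.6] 0.62 from home TCP (out,down,lat): [-1.13 17.9  -7.28]
ring_end scene [398.3 243.2] 0.48 from home TCP (out,down,lat): [-43.61  13.4   38.8 ]
wheel_mid wrist [284.  186.3] 0.92 from home TCP (out,down,lat): [-42.96  32.9   -0.48]
wheel_mid scene [411.3 243.2] 0.69 from home TCP (out,down,lat): [-48.61  32.9   -1.6 ]
tool in level [[ 0.96 -0.27 -0.  ]
 [ 0.27  0.96  0.  ]
 [ 0.   -0.    1.  ]] [ 0.41 34.3  -0.06] 29.25 [-1.63 -5.62 -2.64] 0.039814579737170515
```

Call:
{"api": "drive_tool", "payload": {"plan": [[-0.8, 1, 0, 0, 0, 0, 40], [-1.6, 2, 0, 0, 0, 0, 40], [-2.6, 2.8, 0, 0, 0, 0, 40], [-3.6, 3, 0, 0, 0, 0, 40], [-3.6, 3, 0, 0, 0, 0, 40]]}}

```text
time: 30.35
position: [0.5132, 0.0738, 0.1258]
tool_rot: [-0.354, 0.612, -0.494, 0.506]
ft_force: [-3.9, -14.6, -4.6]
grip_width: 0.0401
```

```bash
python3 s.py
```

```text
F [15.84  0.31 -0.22] M [-0.17  0.05 -2.92] rel [-6.18 92.38  0.55] [513.16  73.79 125.82] 30.35
```

Call:
{"api": "drive_tool", "payload": {"plan": [[2, -0.5, 0, 0, 0, 0, 40], [4, -1, 0, 0, 0, 0, 40], [6, -1.5, 0, 0, 0, 0, 40], [8, -2, 0, 0, 0, 0, 40], [8, -2, 0, 0, 0, 0, 40]]}}

```text
time: 30.85
position: [0.5121, 0.0685, 0.1269]
tool_rot: [-0.351, 0.614, -0.493, 0.507]
ft_force: [-1.6, -2.3, 0.9]
grip_width: 0.0398
```

```bash
python3 s.py; python3 n.py
```

```text
F [ 2.23 -1.61 -1.01] M [-0.09  0.04 -0.78] rel [-0.76 89.93  0.75] [512.1   68.54 126.87] 30.85
pin_grip wrist [282.8 271.1] 0.66 from home TCP (out,down,lat): [ -2.4  -16.1   -0.59]
pin_grip scene [399.  216.7] 0.71 from home TCP (out,down,lat): [ -7.14 -16.1    1.84]
pin_shoulder wrist [282.4 258.5] 0.57 from home TCP (out,down,lat): [-2.81 17.9  -0.86]
hub_hole scene [400.2 227. ] 0.88 from home TCP (out,down,lat): [-8.12 17.9  -8.52]
ring_end scene [395.  244.3] 0.46 from home TCP (out,down,lat): [-41.58  13.4   46.81]
wheel_mid wrist [285.1 179.6] 0.94 from home TCP (out,down,lat): [-43.01  32.9    0.46]
wheel_mid scene [410.2 246.6] 0.78 from home TCP (out,down,lat): [-54.23  32.9    8.57]
tool in level [[ 0.96 -0.28 -0.  ]
 [ 0.28  0.96 -0.  ]
 [ 0.   -0.    1.  ]] [ 3.81 36.03  0.27] 30.85 [-1.62 -2.26  0.94] 0.039821502317440756
```

```bash
python3 - <<'E'
from h import *
np.set_printoptions(precision=1,suppress=True)
y=np.radians(-104.5);R0=toolR((np.cos(y),np.sin(y)));P0=np.array([.5128,.0723,.1629])
H=P0+R0@np.array([.001,.0079,.0003])
Rt=R.from_quat([-0.352,0.613,-0.493,0.507]).as_matrix()
o={"position":np.array([.5064,.0471,.1342]),"tool_rot":[-0.352,0.613,-0.493,0.507]}
for rr in(266,268,270):
    c,d=ray("wrist",(285,rr),o);c=R0.T@(c-H)*1e3;d=R0.T@d
    # intersect with circle r=51 in x-down plane
    b=c[:2]@d[:2]/(d[:2]@d[:2]);q=(c[:2]@c[:2]-51**2)/(d[:2]@d[:2])
    for t in(-b-np.sqrt(b*b-q),-b+np.sqrt(b*b-q)):
        p=c+t*d;print(rr,p,"phi",np.degrees(np.arctan2(p[0],p[1])))
E
```

```text
266 [ 13.9 -49.1  -0.3] phi 164.14982321347236
266 [28.3 42.4  0.2] phi 33.74669224798057
268 [ 14.6 -48.9  -0.3] phi 163.3260380977887
268 [29.5 41.6  0.2] phi 35.27524430091613
270 [ 15.3 -48.6  -0.3] phi 162.49143540086266
270 [30.6 40.8  0.2] phi 36.81461401569897
```

Call:
{"api": "drive_tool", "payload": {"plan": [[2, -0.6, 0, 0, 0, 0, 40], [4, -1.1, 0, 0, 0, 0, 40], [5, -1.4, 0, 0, 0, 0, 40], [5, -1.4, 0, 0, 0, 0, 40]]}}

```text
time: 31.85
position: [0.5104, 0.0638, 0.1267]
tool_rot: [-0.351, 0.614, -0.493, 0.507]
ft_force: [-0.1, 0.1, 0.4]
grip_width: 0.04
```

```bash
python3 s.py; python3 n.py
```

```text
F [-0.19 -0.32 -0.13] M [-0.    0.01 -0.31] rel [ 4.14 88.73  0.38] [510.42  63.82 126.68] 31.85
pin_grip wrist [285.  258.8] 0.81 from home TCP (out,down,lat): [ -2.2  -16.1   -0.14]
pin_grip scene [399.6 215.4] 0.49 from home TCP (out,down,lat): [ -5.01 -16.1   -2.5 ]
pin_shoulder wrist [283.5 247.4] 0.98 from home TCP (out,down,lat): [-3.29 17.9  -0.76]
pin_shoulder scene [393.8 227.2] 0.77 from home TCP (out,down,lat): [ 0.16 17.9   3.  ]
hub_hole scene [397.8 226.9] 0.67 from home TCP (out,down,lat): [-4.62 17.9  -4.65]
ring_end scene [394.4 241.4] 0.54 from home TCP (out,down,lat): [-34.72  13.4   40.99]
wheel_mid wrist [286.  169.9] 0.68 from home TCP (out,down,lat): [-43.24  32.9    0.49]
wheel_mid scene [411.4 243.9] 0.71 from home TCP (out,down,lat): [-50.22  32.9   -0.04]
tool in level [[ 0.96 -0.28 -0.  ]
 [ 0.28  0.96  0.  ]
 [ 0.   -0.    1.  ]] [ 8.81 36.22 -0.18] 31.85 [-0.1   0.12  0.36] 0.03995481459341211
```

Call:
{"api": "drive_tool", "payload": {"plan": [[10, -3, 0, 0, 0, 0, 40], [25, -7, 0, 0, 0, 0, 40], [45, -13, 0, 0, 0, 0, 40], [60, -25, 0, 0, 0, -4, 40], [60, -55, 0, 0, 0, -10, 40], [55, -90, 0, 0, 0, -16, 40], [55, -90, 0, 0, 0, -16, 40], [55, -90, 0, 0, 0, -16, 40]]}}

```text
time: 33.25
position: [0.4916, -0.0117, 0.1987]
tool_rot: [0.433, -0.558, 0.559, -0.434]
ft_force: [0.1, 0.2, -0.1]
grip_width: 0.0399
```

```bash
python3 n.py; python3 - <<'E'
from h import *
np.set_printoptions(precision=1,suppress=True)
y=np.radians(-104.5);R0=toolR((np.cos(y),np.sin(y)));P0=np.array([.5128,.0723,.1629])
H=P0+R0@np.array([-.001,.0079,.0003]);o=get_obs()
for c in("wrist","scene"):
    for k in(mark_of,spot_in):
        for t in("ring_end","ring","pin_tip"):
            m=k(c,t)[:2];print(c,k.__name__,t,[(np.round(a["location"]),round(a["conf"],2)) for a in m])
    q=get_calibration(c)
    for j in(0,.27,1.6):
        p=H+R0@np.array([51*np.sin(j-.14),51*np.cos(j-.14),0])/1000
        if c=="wrist":
            T=np.array(q["tool_from_camera"]);pt=R.from_quat(o["tool_rot"]).as_matrix().T@(p-o["position"]);v=T[:3,:3].T@(pt-T[:3,3]);r=np.hypot(*v[:2]);th=np.arctan2(r,v[2]);px=v[:2]/r*th*q["fx"]+[q["cx"],q["cy"]]
        else:
            v=R.from_quat(q["rotation"]).as_matrix().T@(p-q["origin"]);px=v[:2]/v[2]*q["fx"]+[q["cx"],q["cy"]]
        print("  expect at joint",j,px)
# ring: level ring out of +x visible? mean grey profile in wrist along tool x column out of the hub
E
```

```text
pin_grip wrist [282.8 100.1] 0.93 from home TCP (out,down,lat): [ -2.41 -16.1   -0.72]
pin_grip scene [396.8 217.1] 0.48 from home TCP (out,down,lat): [ -5.11 -16.1    6.55]
pin_shoulder wrist [282.6 106.6] 0.56 from home TCP (out,down,lat): [-0.69 17.9  -0.87]
pin_shoulder scene [394.9 226.6] 0.69 from home TCP (out,down,lat): [ 0.02 17.9  -0.42]
hub_hole wrist [282.5 104.7] 0.7 from home TCP (out,down,lat): [-1.95 17.9  -0.94]
hub_hole scene [398.3 226.7] 0.6 from home TCP (out,down,lat): [-4.85 17.9  -6.02]
ring_end scene [395.3 241.7] 0.61 from home TCP (out,down,lat): [-36.53  13.4   40.21]
wheel_mid wrist [282.9  50.5] 0.82 from home TCP (out,down,lat): [-42.24  32.9   -0.81]
wheel_mid scene [411.  244.3] 0.93 from home TCP (out,down,lat): [-50.52  32.9    1.61]
tool in level [[ 1. -0. -0.]
 [ 0.  1. -0.]
 [ 0.  0.  1.]] [ 86.6  -35.8    0.49] 33.25 [ 0.06  0.19 -0.07] 0.039901616717686945
wrist call ring_end []Traceback (most recent call last):
  File "<stdin>", line 8, in <module>
ValueError: it knows: ball_tool, block, bowl, brush, figure, hub_hole, hub_wall, loop_tool, pin_grip, pin_shoulder, pin_tip, ring_end, roller, sprayer, wheel_mid
```

```bash
python3 - <<'E'
from h import *
np.set_printoptions(precision=1,suppress=True)
y=np.radians(-104.5);R0=toolR((np.cos(y),np.sin(y)));P0=np.array([.5128,.0723,.1629])
H=P0+R0@np.array([-.0015,.0079,0.])
q=get_calibration("scene")
for j in(0,.27,1.6):
    p=H+R0@np.array([51*np.sin(j-.14),51*np.cos(j-.14),0])/1000
    v=R.from_quat(q["rotation"]).as_matrix().T@(p-q["origin"]);print(j,v[:2]/v[2]*q["fx"]+[q["cx"],q["cy"]])
camera("scene")
for k in(mark_of,spot_in):
    for t in("ring_end","pin_tip"): print(k.__name__,t,[(np.round(a["location"],1),round(a["conf"],2)) for a in k("scene",t)[:2]])
E
```

```text
0 [395.1 242.4]
0.27 [390.5 239.2]
1.6 [378.5 214. ]
call ring_end [(array([393.2, 241.5]), 0.55), (array([207.1, 252.3]), 0.26)]
call pin_tip [(array([177.1, 170.2]), 0.74), (array([393.3, 240.4]), 0.54)]
call ring_end [(array([401.9, 223.5]), 0.52)]
call pin_tip [(array([396.5, 219.2]), 0.71)]
```

```bash
python3 -c "
from rig import *
print(hand_in())"
```

```text
the job is handed in; nothing more can be done
None
```

I pinned the wheel and handed the job in at about 33 s of robot time; all my last checks point to the pin home and the ring shut.

**What I did**
- I took the pin from the block and found the hub hole by feel. I then pushed the wheel in until the pin dropped into the shaft's hole.
- Contact came with the gripper at 162.9 mm; a fully home head should put it at about 163 mm.
- I closed the ring by straddling the hub with the fingers and pressing on its two side wires.

**Last checks**
- **Ring:** the force dropped to zero when I backed off the wires, so the ring had not sprung back with the fingers. The scene camera put the far wire at (393–395, 242) px; a shut ring should be at (395, 242). The wrist camera no longer saw it, as expected with it under the hub.
- **Pin:** the wrist marks put the grip and shoulder within 2 mm of each other, so the pin looks upright, and within 1.5 mm of the hub hole.
- **Robot:** the arm was clear and the force reading was zero.
- **Force:** the highest forces I read were about 19 N during insertion and 16 N on the ring, against the 30 N limit.

**What went wrong or disagreed**
- The first push at 30 N grip did not move the wheel. It only tilted the pin about 6° in the fingers, so I raised the grip to 60 N and tilted the tool to match.
- For a while I misjudged the pin's length below the gripper and thought it was sitting on top of the hub.
- I did not notice the ring snap shut and kept pressing, which moved the pin about 2–3 mm further in, the wheel perhaps 1 mm with it.
- Some scene-camera marks for the hub hole and shoulder were 5–10 mm off the wrist ones; I relied on the wrist camera there.
- My allowance of 12 pictures was used up before the ring closed, so the shut ring was checked only by force readings and marks, not by eye.

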